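# Reset the spring tester and hold its slide at the index fork

## Robot

A 6-joint arm with a two-finger parallel gripper is mounted at the origin on a cart in front of the work surface, level with it; the furniture and walls round the work are solid. World frame = base frame: x ahead of the robot, y to its left, z up, the work surface at z = 0. Lengths are in m, angles in rad, forces in N, time in s.
With the tool pointing down it reaches from about 0.4 to 0.925 m from the base axis. Payload 3.4 kg.
Tool frame: the origin (TCP) lies between the finger pads; the fingertips stand 8 mm ahead of it and the grasp point (between the pads) lies 11 mm behind it; z points along the fingers, y is the line along which they close (so a half turn about z gives the same grasp; the last joint's range is limited). The gripper opens to 85 mm and grips with 20 to 120 N. Pads are 22 mm wide; open, the fingers measure 114 mm over their backs; the gripper's body (76 mm by 85 mm) begins 54 mm behind the grasp point. The pads swing forward as they close: fully open they stand 13 mm farther back than shut.
Start: joints at [1.196, 0.307, 1.506, -0, 1.328, -0.073], TCP at [0.171, 0.549, 0.239] pointing down, gripper open.
Joint ranges: [-3.12, 3.12], [-1.05, 2.28], [0.14, 2.33], [-1.42, 4.57], [0.1, 2.73], [-2.68, 2.68]. Speed limits (rad/s): [2.57, 2.57, 3.14, 3.14, 3.14, 3.14].

## Interface

Orientations are given as a unit quaternion [w, x, y, z].
In Python, from plant import * gives the robot as it stands. The module is installed in compiled form; this text tells all that it offers.
- The arm moves only by the shell command python3 -m jog 'ROWS' [FORCE]. ROWS is JSON, a list of rows, each an object of numbers: "dx", "dy", "dz": the shift along the world's x, y, z in units of 30 mm (1.0 is 30 mm); "ax", "ay", "az": the turn, a rotation vector about the world's x, y, z in units of 5 degrees (1.0 is 5 degrees); "gripper": the opening, from 0 (shut) to 1 (fully open). In form: [{"dx": .., "dy": .., "dz": .., "ax": .., "ay": .., "az": .., "gripper": ..}, ...]. A call has 1 to 20 rows; each row is the pose to reach, as a shift and turn from the pose commanded when the call began; what a row does not reach only later rows make up. A row lasts 1/12 s, in which the tool goes at most 41.7 mm and 7.16 degrees, less where a joint would pass 70% of its speed; a pose out of reach is approached as far as the arm can. A call with a gripper value outside its range is refused whole. The fingers move at their own pace and stop on an object; FORCE is the grip in N (left out, the last holds). Time passes only in rows, so rows that repeat a pose let the fingers close. It gives the time, the measured TCP pose, the force, the opening and the grip force at its end, in the units of the state.
- read_state(): the state, without advancing time (a new reading comes with each control period).
- get_image(name): name is "side" or "top"; returns the picture (384x512x3 uint8, blue, green, red); there is no depth.
- calibration(name): a dict with "vfov" (degrees; the focal length in pixels is half the picture's height over the tangent of half this angle, whatever the lens; pixels are square), "cx", "cy" (the principal point, pixels), "distortion" ([k1, k2, p1, p2, k3] as OpenCV has them; the pictures are not rectified), "R" (3x3) and "t" (3): a world point X has camera coordinates R X + t. Camera axes: x right, y down, z forward; pixel columns grow to the right and rows downward; lengths in m; the calibration is good to about 2 mm. A picture is of the moment at which its call begins. calibration takes no time and is no camera call.
- hand_in(): hands the job in; it is judged then, once.
The state is a dict: "time": time; "joint_positions": joint angles; "joint_vel": joint speeds; "effort": joint torques, N m; "tool_pos": TCP position; "tool_rot": TCP orientation; "wrist_force": force on the tool from outside, world axes, zero at the start; "moment": the same for the moment, N m; "opening": opening from 0.0 (shut) to 1.0 (fully open); "gripper_force": force on a finger pad.
Only numpy, scipy, OpenCV 4.12 (cv2) and the standard library are available. Lean on these libraries where they do the work, as an engineer would, in place of code of your own. Each camera call takes 0.05 s, during which the arm holds its last target. There are 200 camera calls.

## Task

Reset the spring tester: press its treadle right down to the stop, then let it come fully up again. Then take the upright black grip of the tester's spring-loaded slide and pull it out, towards the front end of the tester, until the pointer on the slide stands between the two prongs of the index fork on the white scale; do not pull the pointer out past the fork. Finish while still holding the slide there (it springs back if let go), and leave the index fork and the other things on the counter where they are.

Things in the scene. Friction and masses are not known exactly. Their poses are not given: they have to be found in the camera images.
- tester: spring tester fixed to the counter: grey base 240 x 120 x 12 mm, two guide rods, a spring tube at the rear, a white scale beam (top at z 46 mm) along the left side. Origin: centre of its underside. Its -x axis points to its front end, roughly to the robot, and is the way to pull; y left, z up. All but the grip lies below 63 mm.
- pull_slide: aluminium carriage, 50 x 65 mm, top at z 48 mm, with the black grip in its middle. Origin: under the grip's middle, at counter height; axes as the tester's. At rest its origin is 20 mm to the +x side of the tester's origin; it moves only along the tester's -x, at most 68 mm. A spring draws it back with 4.8 N plus 0.12 N per mm; it returns when let go.
- pull_grip (a point): point to grasp in the black grip of the slide, 78 mm above the counter. The grip is an upright block, 24 mm along the tester's x, 40 mm along y, from z 52 to 98 mm; axes as the tester's. Free space all round it above z 63 mm.
- pointer (a point): tip of the slide's dark pointer, a 4 mm wide blade that points to the left (+y) from the slide over the white scale beam, 50 mm above the counter; level in x with the middle of the grip; axes as the tester's
- mark (a point): middle of the gap between the two upright prongs of the steel index fork on the scale beam, on the pointer's line. Clear gap 16 mm along x, prongs 4 mm thick, tops at z 62 mm; the pointer passes just beside them without touching. The pointer starts 30 to 55 mm to the +x side of this point. Axes as the tester's.
- treadle_unit: foot of the reset treadle, fixed to the counter on the left or the right of the tester, about 150 mm from it: plate 140 x 80 x 10 mm. Origin: centre of its underside. The treadle's hinge lies along y at x +48 mm, z 28 mm; its free end points to -x.
- treadle_pad (a point): middle of the pressing area with black ribs on the top of the hinged steel treadle, 80 mm from the hinge. At rest 55 mm above the counter; fully down 31 mm above the counter and 4 mm further to the unit's -x. The treadle plate is 58 mm wide and ends 25 mm beyond this point.
- treadle (a joint): angle of the treadle: 0 at rest (sloping up), 0.30 rad fully down at its stop; a spring brings it back up. About 3.4 N on the pad start it moving, about 9 N hold it at the stop.
- tape_roll: bystander to be left alone: beige ring of tape lying flat, about 98 mm across, 25 mm high. Origin: centre of its underside.
- petri_dish: bystander to be left alone: round dish with lid, 61 mm across, 16 mm high. Origin: centre of its underside.
- small_bottle: bystander to be left alone: small brown bottle, 36 mm across, 72 mm high. Origin: centre of its underside.
- marker_pen: bystander to be left alone: marker pen lying on the counter in front of the tester, 126 mm long, 13 mm thick. Origin: centre of its underside.
Not all that is in view belongs to the job. What is shaped like the treadle_unit but green is not meant.

How it is judged:
By the outcome, as a careful person would: the job done as asked, in the order asked, and still so for the second after the job is handed in, while the arm keeps its last pose, push and grip.
It also fails if it takes over 46 s, if anything falls off the work surface, if the arm or the gripper's body presses on something with over 40 N, if the wrist force passes 120 N, or if a joint passes its speed limit or range.

## Working session

There is one attempt and no reset: what is moved stays moved. The work goes in short steps, Python scripts to look and compute and a shell command to move; the robot and the scene stay as the last step left them, time stands still between calls to the robot, and variables do not carry over. Pictures are saved under pics/ and viewed, at most 10 in all, crops included, and the job is handed in when it is done.

```bash
mkdir -p pics; cat > h.py <<'E'
from plant import *
import numpy as np, cv2
def K(n):
    c=calibration(n); f=192/np.tan(np.radians(c["vfov"])/2)
    return c,np.array([[f,0,c["cx"]],[0,f,c["cy"]],[0,0,1]]),np.array(c["distortion"]),np.array(c["R"]),np.array(c["t"])
def ray(n,uv):
    c,k,d,R,t=K(n); p=cv2.undistortPoints(np.array(uv,float).reshape(-1,1,2),k,d)[:,0]
    return -R.T@t,np.c_[p,np.ones(len(p))]@R
def onz(n,uv,z):
    o,v=ray(n,uv); return o+v*((z-o[2])/v[:,2:3])
def proj(n,X):
    c,k,d,R,t=K(n); return cv2.projectPoints(np.array(X,float).reshape(-1,1,3),cv2.Rodrigues(R)[0],t,k,d)[0][:,0]
E
python3 - <<'E'
from h import *
for n in("top","side"):
    im=get_image(n); cv2.imwrite(f"pics/{n}0.png",im); cv2.imwrite(f"pics/{n}0b.png",cv2.resize(im,(768,576),interpolation=cv2.INTER_CUBIC))
    c=K(n); print(n,-c[3].T@c[4],c[1][0,0])
s=read_state();print(s["time"],s["tool_pos"],s["tool_rot"],s["opening"])
E
```

```text
top [0.42221599 0.07149415 0.92000357] 403.96454602404657
side [ 0.74191895 -0.45972462  0.72696665] 395.5737306649312
0.1 [0.1707281  0.54843715 0.23847498] [-2.01828751e-04  1.50338002e-01  9.88634228e-01 -8.98256629e-04] 1.0011686297568534
```

View pics/top0b.png

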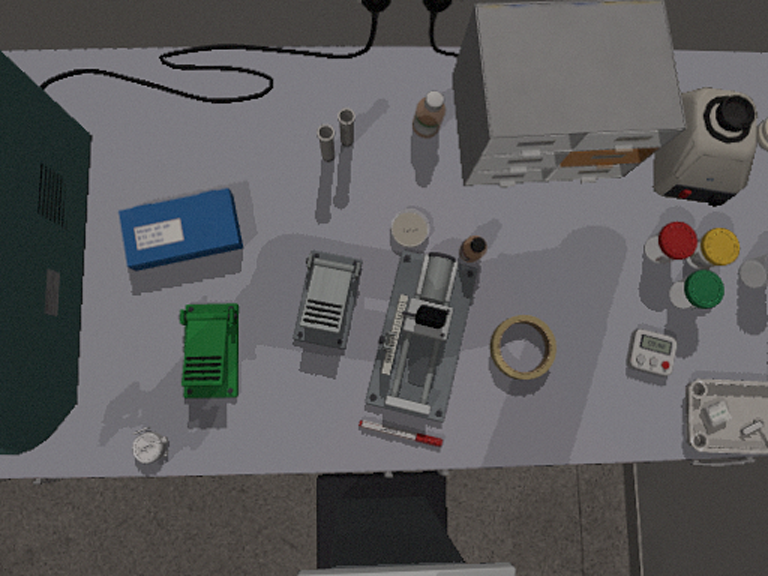

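View pics/side0b.png

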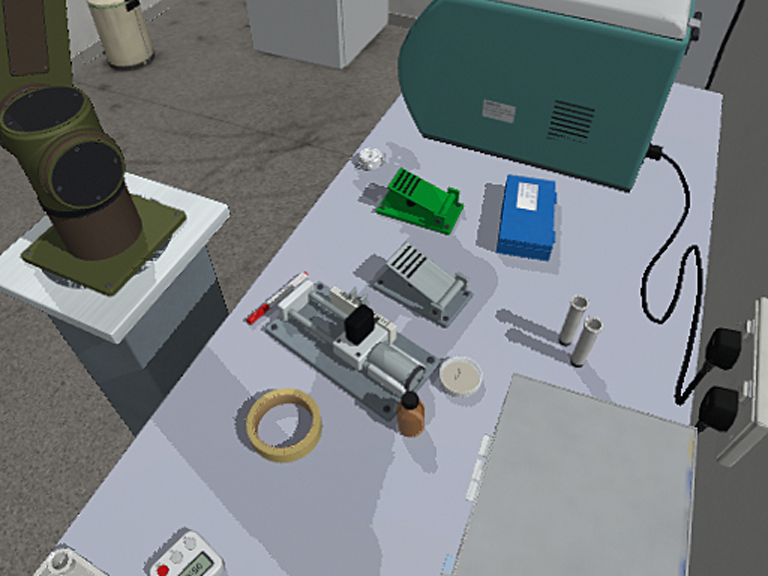

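The top view shows the grey treadle unit at about (328,300) of 768x576 px, the tester at (425,335) and its black grip at (432,316). The fork is near (388,340), and the green decoy at (210,350). I'll enlarge both views to get precise points.

```bash
python3 - <<'E'
import cv2
for n,(x,y,w,h) in {"top":(190,160,140,130),"side":(155,150,170,140)}.items():
    im=cv2.imread(f"pics/{n}0.png")[y:y+h,x:x+w]
    s=4.5 
    cv2.imwrite(f"pics/{n}0c.png",cv2.resize(im,None,fx=s if n=="top" else 4,fy=s if n=="top" else 4,interpolation=cv2.INTER_CUBIC))
E
```

```text
(no output)
```

View pics/top0c.png

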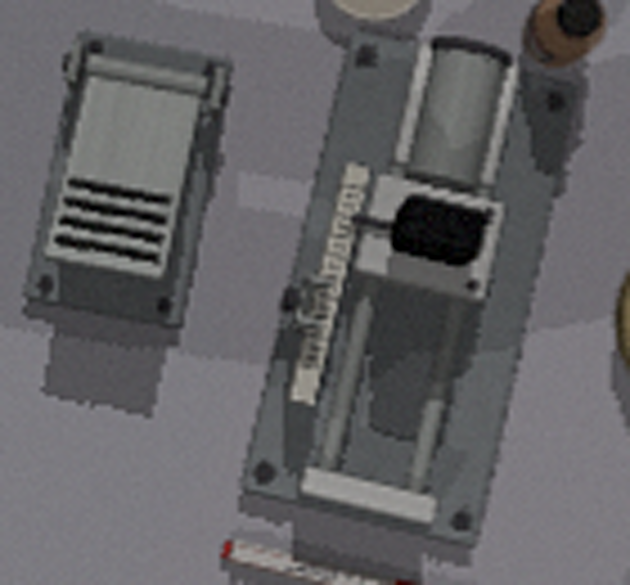

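View pics/side0c.png

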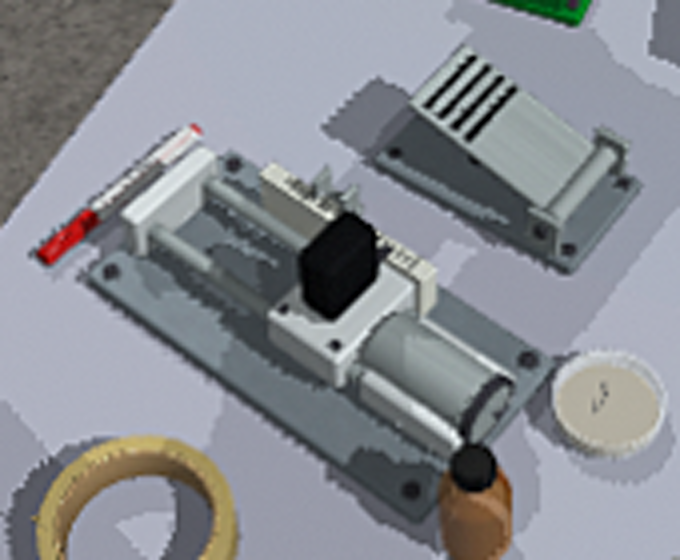

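The top crop (4.5x) shows treadle ribs centred at about (115,220), base bolts at (367,57), (556,102), (265,472) and (462,520), grip top at about (440,228), and the fork around (305,298). In the side crop (4x) the fork prong tops are at about (322,172) and (352,190), and the ribs are centred at (472,97).

```bash
cat >> h.py <<'E'
def T(l): return (np.array(l,float)+.5)/4.5-.5+[190,160]
def S(l): return (np.array(l,float)+.5)/4-.5+[155,150]
def tri(a,b):
    o1,v1=ray("top",T([a]));o2,v2=ray("side",S([b]));v1=v1[0];v2=v2[0]
    s=np.linalg.lstsq(np.c_[v1,-v2],o2-o1,rcond=None)[0]
    p,q=o1+s[0]*v1,o2+s[1]*v2
    return (p+q)/2,np.linalg.norm(p-q)
E
python3 - <<'E'
from h import *
np.set_printoptions(precision=4,suppress=True)
bt=onz("top",T([(367,57),(556,102),(265,472),(462,520)]),.012)
bs=onz("side",S([(529,358),(411,490),(233,163),(111,271)]),.012)
print(bt,bs)
for b in(bt,bs):
    d=(b[0]+b[1]-b[2]-b[3])/2; print("ctr",b.mean(0),"yaw deg",np.degrees(np.arctan2(d[1],d[0])),np.linalg.norm(d))
c=(bt.mean(0)+bs.mean(0))/2; d=(bt[0]+bt[1]-bt[2]-bt[3]+bs[0]+bs[1]-bs[2]-bs[3]);d/=np.linalg.norm(d); l=np.array([-d[1],d[0],0])
print("slide pred",c+.02*d,"grip top top",onz("top",T([(440,228)]),.098))
print("pad tri",tri((115,220),(472,97)),onz("top",T([(115,220)]),.055),onz("side",S([(472,97)]),.055))
tb=onz("top",T([(95,47),(45,285),(164,305)]),.010);print("treadle bolts",tb,"hinge",onz("top",T([(72,65),(220,90)]),.03))
dd=tb[0]-tb[1];print("treadle yaw",np.degrees(np.arctan2(dd[1],dd[0])))
loc=lambda P:np.c_[(P-c)@d,(P-c)@l]
print("prongs side z62 local",loc(onz("side",S([(322,170),(352,188)]),.062)))
print("fork top local",loc(onz("top",T([(305,298),(290,298)]),.055)))
print("pointer",loc(onz("top",T([(365,222)]),.05)))
# where would mark candidates project in top/side crops
for x in(-.035,-.025,-.015,-.005):
    P=c+x*d+.045*l;P[2]=.062;print(x,(proj("top",P)-[190,160])*4.5,(proj("side",P)-[155,150])*4)
E
```

```text
[[ 0.6085 -0.0141  0.012 ]
 [ 0.5837 -0.1105  0.012 ]
 [ 0.4007  0.0425  0.012 ]
 [ 0.3749 -0.0543  0.012 ]] [[ 0.6112 -0.0116  0.012 ]
 [ 0.5855 -0.109   0.012 ]
 [ 0.4025  0.0443  0.012 ]
 [ 0.3773 -0.0529  0.012 ]]
ctr [ 0.492  -0.0341  0.012 ] yaw deg -15.152743491157366 0.21575849900493035
ctr [ 0.4941 -0.0323  0.012 ] yaw deg -15.042115573274401 0.21584691645789209
slide pred [ 0.5124 -0.0384  0.012 ] grip top top [[ 0.5108 -0.0371  0.098 ]]
pad tri (array([0.5234, 0.1137, 0.0538]), np.float64(0.0027006020142175124)) [[0.5221 0.1129 0.055 ]] [[0.5249 0.1135 0.055 ]]
treadle bolts [[0.6161 0.1245 0.01  ]
 [0.4952 0.1503 0.01  ]
 [0.4841 0.0911 0.01  ]] hinge [[0.6029 0.1348 0.03  ]
 [0.5891 0.0614 0.03  ]]
treadle yaw -12.035763651999698
prongs side z62 local [[-0.0344  0.0504]
 [-0.0134  0.0511]]
fork top local [[-0.0243  0.0517]
 [-0.026   0.0586]]
pointer [[0.0188 0.0321]]
-0.035 [[312.4738 320.7058]] [[313.0883 173.8601]]
-0.025 [[317.459  300.1196]] [[326.954  182.8411]]
-0.015 [[322.4263 279.6034]] [[340.9544 191.9076]]
-0.005 [[327.3755 259.1576]] [[355.0908 201.0605]]
```

```bash
python3 - <<'E'
import cv2,numpy as np
a=cv2.imread("pics/top0.png")[190:260,240:300];b=cv2.imread("pics/side0.png")[180:240,210:270]
cl=lambda i:cv2.convertScaleAbs(cv2.resize(i,(390,600*65//100),interpolation=cv2.INTER_NEAREST),alpha=1.5)
cv2.imwrite("pics/fork.png",np.hstack([cl(a),cl(b)]))
E
```

```text
(no output)
```

View pics/fork.png

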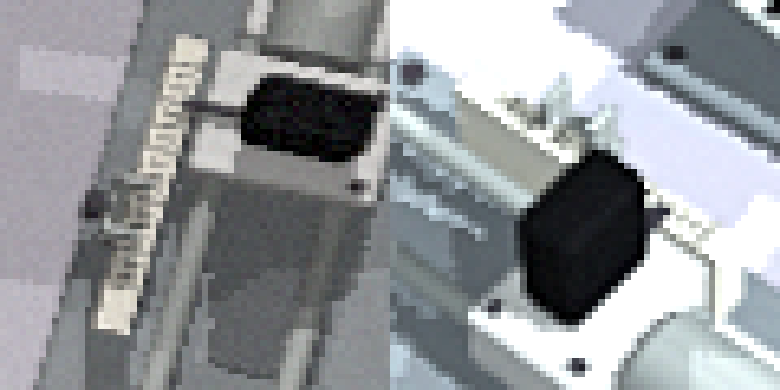

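Geometry agrees between the views. The yaw is -15.1° and the grip is at (0.512,-0.038). The prongs are 21 mm apart against 20 expected, and the mark is at local x -24 mm, so the pull is about 44 mm. The pad is at (0.5235,0.1135,0.055). Next I move above the treadle with the fingers shut.

```bash
python3 -m jog '[{"dx":11.76,"dy":-14.5,"dz":-1.6,"az":0.44,"gripper":0},{"dx":11.76,"dy":-14.5,"dz":-1.6,"az":0.44,"gripper":0},{"dx":11.76,"dy":-14.5,"dz":-1.6,"az":0.44,"gripper":0},{"dx":11.76,"dy":-14.5,"dz":-1.6,"az":0.44,"gripper":0},{"dx":11.76,"dy":-14.5,"dz":-1.6,"az":0.44,"gripper":0},{"dx":11.76,"dy":-14.5,"dz":-1.6,"az":0.44,"gripper":0},{"dx":11.76,"dy":-14.5,"dz":-1.6,"az":0.44,"gripper":0},{"dx":11.76,"dy":-14.5,"dz":-1.6,"az":0.44,"gripper":0},{"dx":11.76,"dy":-14.5,"dz":-1.6,"az":0.44,"gripper":0},{"dx":11.76,"dy":-14.5,"dz":-1.6,"az":0.44,"gripper":0},{"dx":11.76,"dy":-14.5,"dz":-1.6,"az":0.44,"gripper":0},{"dx":11.76,"dy":-14.5,"dz":-1.6,"az":0.44,"gripper":0},{"dx":11.76,"dy":-14.5,"dz":-1.6,"az":0.44,"gripper":0},{"dx":11.76,"dy":-14.5,"dz":-1.6,"az":0.44,"gripper":0},{"dx":11.76,"dy":-14.5,"dz":-1.6,"az":0.44,"gripper":0},{"dx":11.76,"dy":-14.5,"dz":-1.6,"az":0.44,"gripper":0},{"dx":11.76,"dy":-14.5,"dz":-1.6,"az":0.44,"gripper":0},{"dx":11.76,"dy":-14.5,"dz":-1.6,"az":0.44,"gripper":0},{"dx":11.76,"dy":-14.5,"dz":-1.6,"az":0.44,"gripper":0},{"dx":11.76,"dy":-14.5,"dz":-1.6,"az":0.44,"gripper":0}]'
```

```text
invalid input
```

```bash
python3 -m jog '[{"dx":0.8,"dy":-1.0,"dz":0,"ax":0,"ay":0,"az":0.44,"gripper":0},{"dx":1.6,"dy":-2.0,"dz":0,"ax":0,"ay":0,"az":0.44,"gripper":0},{"dx":2.4,"dy":-3.0,"dz":-0.5,"ax":0,"ay":0,"az":0.44,"gripper":0},{"dx":3.2,"dy":-4.0,"dz":-0.5,"ax":0,"ay":0,"az":0.44,"gripper":0}]'
```

```text
time: 0.43
tool_pos: [0.2665, 0.4266, 0.2221]
tool_rot: [-0.001, 0.131, 0.991, -0.002]
wrist_force: [0.9, -0.3, -1.0]
opening: 0.456
gripper_force: 0.0
```

```bash
python3 -m jog '[{"dx":0.8,"dy":-1.0,"dz":0,"ax":0,"ay":0,"az":0,"gripper":0},{"dx":1.6,"dy":-2.0,"dz":0,"ax":0,"ay":0,"az":0,"gripper":0},{"dx":2.4,"dy":-3.0,"dz":-0.5,"ax":0,"ay":0,"az":0,"gripper":0},{"dx":3.2,"dy":-4.0,"dz":-0.5,"ax":0,"ay":0,"az":0,"gripper":0},{"dx":4,"dy":-5.0,"dz":-1,"ax":0,"ay":0,"az":0,"gripper":0},{"dx":4.8,"dy":-6.0,"dz":-1.5,"ax":0,"ay":0,"az":0,"gripper":0},{"dx":5.6,"dy":-7.0,"dz":-2,"ax":0,"ay":0,"az":0,"gripper":0},{"dx":6.4,"dy":-8.0,"dz":-2.5,"ax":0,"ay":0,"az":0,"gripper":0},{"dx":7.2,"dy":-9.0,"dz":-3,"ax":0,"ay":0,"az":0,"gripper":0},{"dx":8,"dy":-10,"dz":-3.5,"ax":0,"ay":0,"az":0,"gripper":0},{"dx":8.56,"dy":-10.5,"dz":-4.1,"ax":0,"ay":0,"az":0,"gripper":0},{"dx":8.56,"dy":-10.5,"dz":-4.1,"ax":0,"ay":0,"az":0,"gripper":0},{"dx":8.56,"dy":-10.5,"dz":-4.1,"ax":0,"ay":0,"az":0,"gripper":0}]'
```

```text
time: 1.52
tool_pos: [0.5234, 0.1128, 0.0998]
tool_rot: [-0.002, 0.133, 0.991, -0.0]
wrist_force: [-0.3, -0.5, 0.9]
opening: -0.002
gripper_force: 0.0
```

```bash
python3 -m jog '[{"dx":0,"dy":0,"dz":-0.6,"ax":0,"ay":0,"az":0,"gripper":0},{"dx":0,"dy":0,"dz":-1,"ax":0,"ay":0,"az":0,"gripper":0},{"dx":0,"dy":0,"dz":-1.2,"ax":0,"ay":0,"az":0,"gripper":0},{"dx":-0.03,"dy":0,"dz":-1.4,"ax":0,"ay":0,"az":0,"gripper":0},{"dx":-0.07,"dy":0,"dz":-1.6,"ax":0,"ay":0,"az":0,"gripper":0},{"dx":-0.1,"dy":0.02,"dz":-1.8,"ax":0,"ay":0,"az":0,"gripper":0},{"dx":-0.13,"dy":0.03,"dz":-1.95,"ax":0,"ay":0,"az":0,"gripper":0},{"dx":-0.13,"dy":0.03,"dz":-1.95,"ax":0,"ay":0,"az":0,"gripper":0},{"dx":-0.13,"dy":0.03,"dz":-1.95,"ax":0,"ay":0,"az":0,"gripper":0}]'
```

```text
time: 2.27
tool_pos: [0.5191, 0.1155, 0.0437]
tool_rot: [-0.0, 0.131, 0.991, 0.0]
wrist_force: [-2.4, 0.3, 6.8]
opening: -0.0
gripper_force: 3.4
```

```bash
python3 -m jog '[{"dx":0,"dy":0,"dz":-0.1,"ax":0,"ay":0,"az":0,"gripper":0},{"dx":0,"dy":0,"dz":-0.15,"ax":0,"ay":0,"az":0,"gripper":0},{"dx":0,"dy":0,"dz":-0.15,"ax":0,"ay":0,"az":0,"gripper":0}]'; python3 -m jog '[{"dx":0,"dy":0,"dz":-0.07,"ax":0,"ay":0,"az":0,"gripper":0},{"dx":0,"dy":0,"dz":-0.07,"ax":0,"ay":0,"az":0,"gripper":0}]'
```

```text
time: 2.52
tool_pos: [0.5188, 0.1156, 0.0393]
tool_rot: [-0.0, 0.131, 0.991, 0.0]
wrist_force: [-3.4, 0.2, 7.5]
opening: -0.006
gripper_force: 4.1
time: 2.68
tool_pos: [0.5189, 0.1156, 0.0387]
tool_rot: [-0.0, 0.131, 0.991, 0.0]
wrist_force: [-5.5, -0.2, 17.7]
opening: 0.002
gripper_force: 9.3
```

```bash
python3 -m jog '[{"dx":0,"dy":0,"dz":-0.03,"ax":0,"ay":0,"az":0,"gripper":0},{"dx":0,"dy":0,"dz":-0.03,"ax":0,"ay":0,"az":0,"gripper":0},{"dx":0,"dy":0,"dz":-0.03,"ax":0,"ay":0,"az":0,"gripper":0}]'; python3 -m jog '[{"dx":0.03,"dy":0,"dz":0.2,"ax":0,"ay":0,"az":0,"gripper":0},{"dx":0.08,"dy":0,"dz":0.5,"ax":0,"ay":0,"az":0,"gripper":0},{"dx":0.13,"dy":0,"dz":0.8,"ax":0,"ay":0,"az":0,"gripper":0},{"dx":0.13,"dy":0,"dz":1.4,"ax":0,"ay":0,"az":0,"gripper":0},{"dx":0.13,"dy":0,"dz":2.2,"ax":0,"ay":0,"az":0,"gripper":0},{"dx":0.13,"dy":0,"dz":3.2,"ax":0,"ay":0,"az":0,"gripper":0},{"dx":0.13,"dy":0,"dz":3.5,"ax":0,"ay":0,"az":0,"gripper":1},{"dx":0.13,"dy":0,"dz":3.5,"ax":0,"ay":0,"az":0,"gripper":1}]'; python3 -c "
from h import *
s=read_state();print(s['tool_pos'],s['tool_rot'])
cv2.imwrite('pics/side1.png',get_image('side'))
im=cv2.imread('pics/side1.png')[140:300,150:330];cv2.imwrite('pics/side1c.png',cv2.resize(im,None,fx=3,fy=3))"
```

```text
time: 2.93
tool_pos: [0.5189, 0.1156, 0.0385]
tool_rot: [0.0, 0.131, 0.991, 0.0]
wrist_force: [-7.2, -0.5, 24.5]
opening: -0.0
gripper_force: 12.2
time: 3.6
tool_pos: [0.5263, 0.1157, 0.1437]
tool_rot: [0.004, 0.131, 0.991, 0.001]
wrist_force: [1.4, 0.8, 1.5]
opening: 0.273
gripper_force: 0.0
[0.52631869 0.11571925 0.14367737] [0.0038464  0.13100668 0.99137342 0.00109837]
```

View pics/side1c.png

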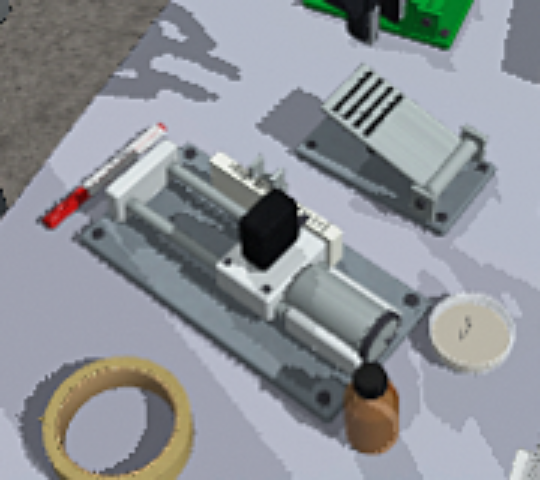

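The side picture shows the treadle fully up again, with ribs at about (362,100), and nothing else disturbed. Next I go over the grip with the fingers open, then down.

```bash
python3 -m jog '[{"dx":-0.1,"dy":-1,"dz":0.2,"ax":0,"ay":0,"az":0,"gripper":1},{"dx":-0.2,"dy":-2,"dz":0.2,"ax":0,"ay":0,"az":0,"gripper":1},{"dx":-0.3,"dy":-3,"dz":0.2,"ax":0,"ay":0,"az":0,"gripper":1},{"dx":-0.35,"dy":-4,"dz":0.2,"ax":0,"ay":0,"az":0,"gripper":1},{"dx":-0.39,"dy":-5.07,"dz":0.2,"ax":0,"ay":0,"az":0,"gripper":1},{"dx":-0.39,"dy":-5.07,"dz":0.2,"ax":0,"ay":0,"az":0,"gripper":1},{"dx":-0.39,"dy":-5.07,"dz":0.2,"ax":0,"ay":0,"az":0,"gripper":1},{"dx":-0.39,"dy":-5.07,"dz":0.2,"ax":0,"ay":0,"az":0,"gripper":1},{"dx":-0.39,"dy":-5.07,"dz":0.2,"ax":0,"ay":0,"az":0,"gripper":1}]'; python3 -m jog '[{"dx":0,"dy":0,"dz":-0.6,"ax":0,"ay":0,"az":0,"gripper":1},{"dx":0,"dy":0,"dz":-1.2,"ax":0,"ay":0,"az":0,"gripper":1},{"dx":0,"dy":0,"dz":-1.7,"ax":0,"ay":0,"az":0,"gripper":1},{"dx":0,"dy":0,"dz":-2.2,"ax":0,"ay":0,"az":0,"gripper":1},{"dx":0,"dy":0,"dz":-2.45,"ax":0,"ay":0,"az":0,"gripper":1},{"dx":0,"dy":0,"dz":-2.45,"ax":0,"ay":0,"az":0,"gripper":1},{"dx":0,"dy":0,"dz":-2.45,"ax":0,"ay":0,"az":0,"gripper":1}]'
```

```text
time: 4.4
tool_pos: [0.5114, -0.0361, 0.1454]
tool_rot: [-0.001, 0.131, 0.991, 0.0]
wrist_force: [0.4, -0.5, -0.2]
opening: 0.999
gripper_force: 0.0
time: 4.98
tool_pos: [0.5118, -0.0363, 0.0725]
tool_rot: [-0.001, 0.131, 0.991, 0.0]
wrist_force: [0.8, -0.5, 0.9]
opening: 0.995
gripper_force: 0.0
```

```bash
python3 -m jog '[{"dx":0,"dy":-0.05,"dz":0,"ax":0,"ay":0,"az":0,"gripper":0.2},{"dx":0,"dy":-0.05,"dz":0,"ax":0,"ay":0,"az":0,"gripper":0.2},{"dx":0,"dy":-0.05,"dz":0,"ax":0,"ay":0,"az":0,"gripper":0.2},{"dx":0,"dy":-0.05,"dz":0,"ax":0,"ay":0,"az":0,"gripper":0.2},{"dx":0,"dy":-0.05,"dz":0,"ax":0,"ay":0,"az":0,"gripper":0.2},{"dx":0,"dy":-0.05,"dz":0,"ax":0,"ay":0,"az":0,"gripper":0.2},{"dx":0,"dy":-0.05,"dz":0,"ax":0,"ay":0,"az":0,"gripper":0.2},{"dx":0,"dy":-0.05,"dz":0,"ax":0,"ay":0,"az":0,"gripper":0.2},{"dx":0,"dy":-0.05,"dz":0,"ax":0,"ay":0,"az":0,"gripper":0.2},{"dx":0,"dy":-0.05,"dz":0,"ax":0,"ay":0,"az":0,"gripper":0.2}]' 70
```

```text
time: 5.82
tool_pos: [0.5129, -0.0376, 0.074]
tool_rot: [0.001, 0.132, 0.991, 0.001]
wrist_force: [-0.0, 6.0, 6.4]
opening: 0.462
gripper_force: 70.5
```

Gripped: 39 mm opening at 70 N. I pull 38 mm first, slowly, then look.

```bash
python3 -m jog '[{"dx":-0.15,"dy":0.04,"dz":0,"ax":0,"ay":0,"az":0,"gripper":0.2},{"dx":-0.3,"dy":0.08,"dz":0,"ax":0,"ay":0,"az":0,"gripper":0.2},{"dx":-0.45,"dy":0.12,"dz":0,"ax":0,"ay":0,"az":0,"gripper":0.2},{"dx":-0.6,"dy":0.16,"dz":0,"ax":0,"ay":0,"az":0,"gripper":0.2},{"dx":-0.75,"dy":0.2,"dz":0,"ax":0,"ay":0,"az":0,"gripper":0.2},{"dx":-0.9,"dy":0.24,"dz":0,"ax":0,"ay":0,"az":0,"gripper":0.2},{"dx":-1.05,"dy":0.28,"dz":0,"ax":0,"ay":0,"az":0,"gripper":0.2},{"dx":-1.16,"dy":0.31,"dz":0,"ax":0,"ay":0,"az":0,"gripper":0.2},{"dx":-1.23,"dy":0.33,"dz":0,"ax":0,"ay":0,"az":0,"gripper":0.2},{"dx":-1.23,"dy":0.33,"dz":0,"ax":0,"ay":0,"az":0,"gripper":0.2},{"dx":-1.23,"dy":0.33,"dz":0,"ax":0,"ay":0,"az":0,"gripper":0.2}]'; python3 -c "
from h import *
a=get_image('top');b=get_image('side');cv2.imwrite('pics/top2.png',a);cv2.imwrite('pics/side2.png',b)
cl=lambda i:cv2.convertScaleAbs(cv2.resize(i,(390,390),interpolation=cv2.INTER_CUBIC),alpha=1.5)
cv2.imwrite('pics/pull2.png',np.hstack([cl(a[190:260,230:300]),cl(b[165:235,205:275])]))"
```

```text
time: 6.73
tool_pos: [0.4806, -0.0288, 0.0741]
tool_rot: [0.005, 0.132, 0.991, 0.001]
wrist_force: [8.9, 3.9, -4.4]
opening: 0.461
gripper_force: 70.9
```

View pics/pull2.png

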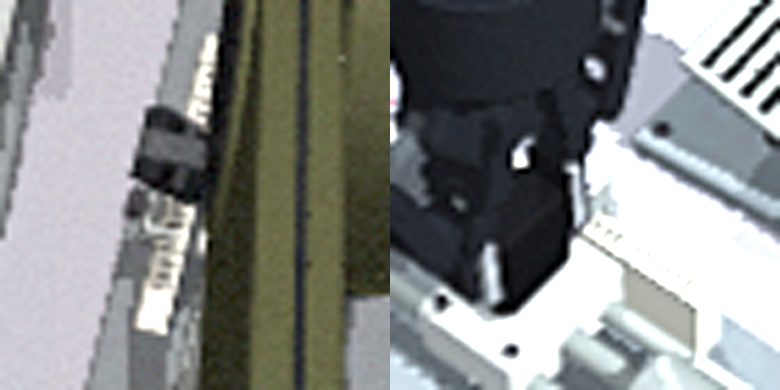

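Arm and fingers hide the pointer and fork in both views. The slide's two bolts are visible in the side half at about (50,302) and (122,350), so I measure the slide's travel from them.

```bash
python3 - <<'E'
from h import *
np.set_printoptions(precision=4,suppress=True)
d=np.array([.9655,-.2605]);c=np.array([.4931,-.0332])
def ref(f,p,h=3):  # darkness centroid near p
    g=cv2.cvtColor(cv2.imread(f),cv2.COLOR_BGR2GRAY).astype(float);x,y=np.round(p).astype(int)
    w=g[y-h:y+h+1,x-h:x+h+1];w=np.clip(np.median(w)-w-15,0,None);Y,X=np.mgrid[y-h:y+h+1,x-h:x+h+1]
    return np.array([(w*X).sum(),(w*Y).sum()])/w.sum()
s=390/70
A=S([(285,309),(337,345)]);B=(np.array([(50,302),(122,350)])+.5)/s-.5+[205,165]
A2=np.array([ref("pics/side0.png",p) for p in A]);B2=np.array([ref("pics/side2.png",p) for p in B])
print(A,A2,B,B2)
for a,b in((A,B),(A2,B2)):
    a=onz("side",a,.048)[:,:2];b=onz("side",b,.048)[:,:2]
    print("before",(a-c)@d,"after",(b-c)@d,"travel",(a-b)@d,np.linalg.norm(a[0]-a[1]))
# pointer at rest, refined, and fork in top
E
```

```text
[[225.875 226.875]
 [238.875 235.875]] [[224.6516 225.7081]
 [238.2002 236.0538]] [[213.5641 218.7949]
 [226.4872 227.4103]] [[214.5217 217.5819]
 [225.9027 227.7283]]
before [0.0043 0.0398] after [-0.0297  0.0062] travel [0.034  0.0336] 0.0355023796606302
before [0.0004 0.039 ] after [-0.0303  0.0058] travel [0.0307 0.0332] 0.03869831120837901
```

```bash
python3 -m jog '[{"dx":-0.1,"dy":0.03,"dz":0,"ax":0,"ay":0,"az":0,"gripper":0.2},{"dx":-0.2,"dy":0.05,"dz":0,"ax":0,"ay":0,"az":0,"gripper":0.2},{"dx":-0.3,"dy":0.08,"dz":0,"ax":0,"ay":0,"az":0,"gripper":0.2},{"dx":-0.37,"dy":0.1,"dz":0,"ax":0,"ay":0,"az":0,"gripper":0.2},{"dx":-0.37,"dy":0.1,"dz":0,"ax":0,"ay":0,"az":0,"gripper":0.2},{"dx":-0.37,"dy":0.1,"dz":0,"ax":0,"ay":0,"az":0,"gripper":0.2},{"dx":-0.37,"dy":0.1,"dz":0,"ax":0,"ay":0,"az":0,"gripper":0.2},{"dx":-0.37,"dy":0.1,"dz":0,"ax":0,"ay":0,"az":0,"gripper":0.2}]'; python3 -c "
from h import *
a=get_image('top');b=get_image('side');cv2.imwrite('pics/top3.png',a);cv2.imwrite('pics/side3.png',b)
cl=lambda i:cv2.convertScaleAbs(cv2.resize(i,(390,390),interpolation=cv2.INTER_CUBIC),alpha=1.5)
cv2.imwrite('pics/pull3.png',np.hstack([cl(a[190:260,230:300]),cl(b[165:235,205:275])]))"
```

```text
time: 7.5
tool_pos: [0.4703, -0.026, 0.0741]
tool_rot: [0.006, 0.132, 0.991, 0.001]
wrist_force: [10.5, 2.7, -6.3]
opening: 0.456
gripper_force: 71.8
```

View pics/pull3.png

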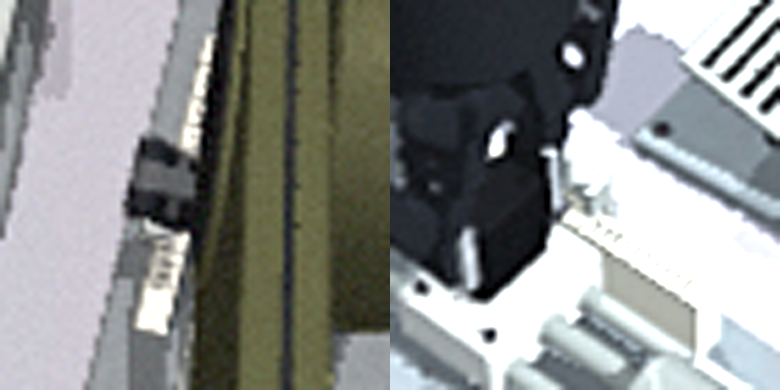

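```bash
python3 - <<'E'
from h import *
d=np.array([.9655,-.2605]);c=np.array([.4931,-.0332]);l=np.array([.2605,.9655])
F=lambda p,o,x0:(np.array(p,float)-[x0,0]+.5)/6.5-.5+o
loc=lambda P:np.round(1000*np.c_[(P[:,:2]-c)@d,(P[:,:2]-c)@l],1)
f=lambda p,o,x0,n,z:print(n,z,loc(onz(n,F(p,np.array(o),x0),z)).tolist())
f([(655,215)],(210,180),390,"side",.05)
f([(563,75),(607,105)],(210,180),390,"side",.062)
# top half is 60x70 px scaled to 390x390: y scale differs
g=lambda p:(np.array(p,float)+.5)/[6.5,390/70]-.5+[240,190]
print("top pointer",loc(onz("top",g([(205,106),(190,104)]),.05)).tolist(),"fork",loc(onz("top",g([(95,206),(125,185),(115,235)]),.05)).tolist())
im=cv2.imread("pics/top0.png")[205:250,235:285];cv2.imwrite("pics/forktop.png",cv2.convertScaleAbs(cv2.resize(im,None,fx=12,fy=12,interpolation=cv2.INTER_CUBIC),alpha=1.7))
E
```

```text
side 0.05 [[21.2, 35.2]]
side 0.062 [[-34.5, 54.0], [-14.6, 53.5]]
top pointer [[19.6, 31.4], [19.2, 36.4]] fork [[-27.1, 57.8], [-16.8, 50.1], [-36.4, 48.8]]
```

View pics/forktop.png

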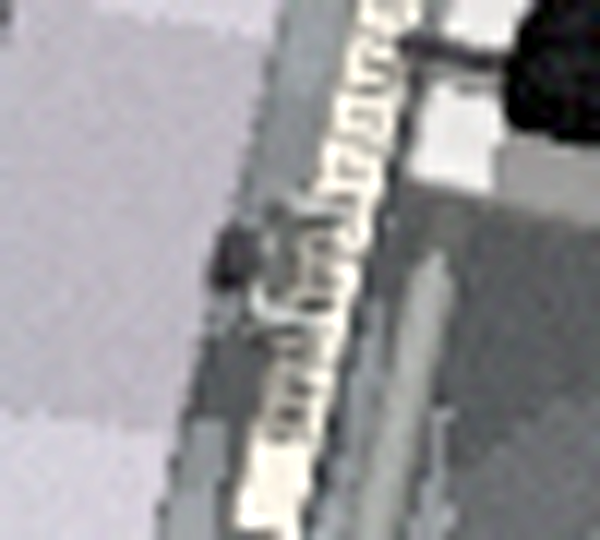

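The enlarged top view shows the pointer tip at (408,45) and the fork arms at about (290,212) and (268,308). That gives a pull of about 42.5 mm from the top view, against 45.7 mm from the side view. The measured travel of 44.2 mm lies midway, well within the ±6 mm window.

```bash
python3 -c "
from h import *
s=read_state();print(s['tool_pos'],s['gripper_force'],s['time']);print(hand_in())"
```

```text
[ 0.47027211 -0.02604449  0.07411737] 71.84241056442261 7.6
the job is handed in; nothing more can be done
None
```

I handed the job in at 7.6 s: I pressed the treadle to its stop and let it come fully up, then pulled the slide out 44 mm and am still holding it; this should put the pointer mid-fork, but the gripper hid the pointer, so I judged it from measurements (42.5–45.7 mm needed).

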